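# Stow the scraper and build up the carrier stack

### The job

The flat scraper has been left lying on the board carrier that the stack is to be built on. Slide it blade first, fully home, into the empty slanted slot holder (the wide one), then lay the white separator sheet squarely on that carrier and stack the other carrier squarely on the sheet. Put things down rather than letting them drop, leave the lower carrier on its stand, and do not push the other things on the bench about.

Things in the scene. Friction and masses are not known exactly. Their poses are not given: they have to be found in the camera images.
- scraper: Scraper 178 mm long, about 0.14 kg: black bar handle 110 x 22 x 24 mm high (x -55 to 55, z 0 to 24), bare steel blade 68 x 50 x 4 mm (x -123 to -55, z 0 to 4), undersides level. Lies flat on carrier_low, lengthwise within 0.2 rad, blade (-x) roughly to the robot. Origin: underside, below mid-handle; x from blade to handle end, z up. Balances at x = -28 mm.
- scraper_tip (a point): Middle of the blade's front edge, at (-123, 0, 2) mm in the scraper's frame.
- scraper_heel (a point): Middle of the blade where it leaves the handle, at (-55, 0, 2) mm in the scraper's frame.
- holder: The empty, wider holder, fixed: grey slot block 95 mm high on a foot 110 x 90 mm; may swap places with the other. Origin: centre of underside, z up. Slot 58 mm wide (y), 8 high, 62 deep, flared mouth facing +x and up; it runs in along (-0.819, 0, -0.574), 35 deg below level. Scraper goes in with its x along (0.819, 0, 0.574), z along (-0.574, 0, 0.819).
- holder_mouth (a point): Centre of the slot's mouth, on its mid-plane, at (45, 0, 85) mm in the holder's frame.
- holder_end (a point): Centre of the slot's closed end, on its mid-plane, at (-5.8, 0, 49.4) mm in the holder's frame. Fully home, the blade edge stands on it; the blade's last 6 mm and the handle stay outside.
- holder_small: The narrower holder, fixed, same shape and 35 degree slope but foot 110 x 62 mm; a narrow spatula is fixed in its slot, its black handle sticking out 105 mm up and to +x (to about 150 mm high). Not used. Origin: centre of its underside.
- stack_base: Stand that carries carrier_low, fixed: aluminium bar 130 x 36 mm, top 30 mm above the bench, on a foot 150 x 36 mm. Origin: centre of its underside, x along its length. The three stands look alike and may swap places.
- sheet_stand: Same stand, carrying the sheet.
- carrier_stand: Same stand, carrying carrier_top.
- carrier_low: Lower board carrier, loose, 0.25 kg: flat aluminium plate 140 x 52 x 14 mm (x, y, z) with a board let in flush on top; on stack_base, overhanging it by 8 mm at each long side. Origin: centre of its underside, 30 mm above the bench; its top is 44 mm above the bench.
- carrier_top: The other carrier, identical, about 0.25 kg, on carrier_stand. Origin: centre of its underside.
- sheet: Separator sheet, stiff white plastic 150 x 62 x 5 mm (x, y, z), 40 g, on sheet_stand, overhanging it by 13 mm at each long side. Origin: centre of its underside, 30 mm above the bench.
- bottle: Clear bottle, 48 mm across, 120 high. Bystander; origin under its centre.
- red_bin: Red open bin 100 x 85 x 45 mm. Bystander; origin under its centre.
- grey_bin: Grey open bin 150 x 110 x 70 mm. Bystander; origin under its centre.
- reel: Steel reel, 60 mm across, 45 high. Bystander; origin under its centre.
- can: Aluminium can, 62 mm across, 110 high. Bystander; origin under its centre.
- meter: Black hand meter 85 x 150 x 34 mm lying flat. Bystander; origin under its centre.
- driver: Screwdriver 170 mm long lying on the bench between the holders. Bystander; origin under its middle.
Mind the look-alikes: they are no part of the job. Leave any turquoise look-alike of the carrier_top alone. Leave any brown look-alike of the sheet alone.

How it is judged (in metres and radians):
On the way, in this order (a step that is already met when the one before it is completed fails the run):
1. the scraper is fully home in the wide holder and let go (distance between scraper_tip and holder_end below 0.009 m and distance between scraper_heel and holder_mouth below 0.014 m and contact force between the fingers and scraper below 0.1 N and linear speed of scraper below 0.03 m/s), for 0.2 s.
2. the separator sheet lies squarely on the lower carrier, let go (x of sheet in the frame of carrier_low between -0.01 and 0.01 m and y of sheet in the frame of carrier_low between -0.008 and 0.008 m and z of sheet in the frame of carrier_low between 0.01 and 0.018 m and angle between the x axis of sheet and the x axis of carrier_low, either way round below 0.12 rad and angle between sheet's own z axis and vertical below 0.06 rad and contact force between the fingers and sheet below 0.1 N and linear speed of sheet below 0.03 m/s), for 0.2 s.
At the end, for the whole second after the job is handed in: Scraper home in the wide holder (edge within 9 mm of the slot end, heel within 14 mm of the mouth). Sheet flat on carrier_low, carrier_top flat on the sheet, each within 10 mm along, 8 mm across, 0.12 rad; carrier_low on its stand within 20 mm along, 12 mm across. All released, at rest (all of step 1 and all of step 2 and x of carrier_top in the frame of carrier_low between -0.01 and 0.01 m and y of carrier_top in the frame of carrier_low between -0.008 and 0.008 m and z of carrier_top in the frame of carrier_low between 0.015 and 0.023 m and angle between the x axis of carrier_top and the x axis of carrier_low, either way round below 0.12 rad and angle between carrier_top's own z axis and vertical below 0.06 rad and contact force between the fingers and carrier_top below 0.1 N and linear speed of carrier_top below 0.03 m/s and x of carrier_low in the frame of stack_base between -0.02 and 0.02 m and y of carrier_low in the frame of stack_base between -0.012 and 0.012 m and z of carrier_low in the frame of stack_base between 0.026 and 0.034 m); the robot touches nothing.
It fails at once if the scraper, the sheet or the upper carrier is dropped (it falls freely, faster than 0.6 m/s) ((linear speed of scraper above 0.6 m/s and contact force between the fingers and scraper below 0.05 N) or (linear speed of sheet above 0.6 m/s and contact force between the fingers and sheet below 0.05 N) or (linear speed of carrier_top above 0.6 m/s and contact force between the fingers and carrier_top below 0.05 N)).
It fails at once if a bystander is pushed more than 30 mm from its place (distance of any of bottle, red_bin, grey_bin, reel, can, meter, driver from where it was at the start of the episode above 0.03 m).
It also fails if it takes over 72 s, if anything falls off the work surface, if the arm or the gripper's body presses on something with over 40 N, if the wrist force passes 120 N, or if a joint passes its speed limit or range.

### The arm

A 6-joint arm with a two-finger parallel gripper is mounted at the origin on the work surface. World frame = base frame: x ahead of the robot, y to its left, z up, the work surface at z = 0. Lengths are in m, angles in degrees, forces in N, time in s.
With the tool pointing down it reaches from about 0.325 to 0.775 m from the base axis. Payload 5.5 kg.
Tool frame: the origin (TCP) lies at the centre of the arm's flange, where the gripper is bolted on; the fingertips stand 182 mm ahead of it and the grasp point (between the pads) lies 163 mm ahead of it; z points along the fingers, y is the line along which they close (so a half turn about z gives the same grasp; the last joint's range is limited). The gripper opens to 88 mm and grips with 3 to 60 N. Pads are 20 mm wide; open, the fingers measure 115 mm over their backs; the gripper's body (75 mm by 178 mm) begins 61 mm behind the grasp point.
Start: joints at [-70.285, 5.22, 70.514, -0, 104.267, -3.249], TCP at [0.234, -0.552, 0.405] pointing down, gripper open.
Joint ranges: [-164.24, 164.24], [-49.07, 125.15], [9.68, 141.18], [-86.29, 266.29], [3.28, 154.24], [-151.56, 151.56]. Speed limits (degrees/s): [147.25, 147.25, 172.46, 180, 180, 180].

### API

Orientations are given as [roll, pitch, yaw] about the fixed x, y, z axes, in that order (R = Rz(yaw) Ry(pitch) Rx(roll)).
In Python, from station import r gives the robot as it stands. The module is installed in compiled form; this text tells all that it offers. Calls block until the motion is done:
- r.reach(position, orientation): joint-space move of the TCP to a pose.
- r.servo_line(position, rotation=None, speed=0.15): straight line of the TCP; rotation=None keeps the orientation; speed is the mean speed in m/s.
- r.move_joints(angles): joint-space move.
- r.let_go() and r.grab(squeeze=None): open the fingers fully, or close them until they stop; squeeze is the grip in N (None keeps the last).
- r.wait(seconds).
- r.inverse_kinematics(position, orientation): joint angles nearest the present ones, or None.
- r.sense(): the state.
- r.snapshot(name): name is "scene" or "top" or "wrist"; returns a dict with "frame" (420x560x3 uint8, red, green, blue), "fx", "fy", "cx", "cy" (pixels), "R" (3x3) and "t" (3): a world point X has camera coordinates R X + t. Camera axes: x right, y down, z forward; pixel columns grow to the right and rows downward; lengths in m; the calibration is good to about 2 mm. A picture is of the moment at which its call begins. There is no depth.
A pose or a line that the arm cannot do raises r.IKError and nothing moves.
- r.hand_in(): hands the job in; it is judged then, once.
The state is a dict: "clock": time; "joints": joint angles; "joint_vel": joint speeds; "joint_torque": joint torques, N m; "tcp_pos": TCP position; "orientation": TCP orientation; "contact_force": force on the tool from outside, world axes, zero at the start; "torque": the same for the moment, N m; "opening": finger opening in m; "gripper_force": force on a finger pad.
Only numpy, scipy, OpenCV 4.12 (cv2) and the standard library are available. Lean on these libraries where they do the work, as an engineer would, in place of code of your own. Each camera call takes 0.05 s, during which the arm holds its last target. There are 200 camera calls.

## Working session

There is one attempt and no reset: what is moved stays moved. The work goes in short steps, each a Python script; the robot and the scene stay as the last script left them, time stands still between calls to the robot, and variables do not carry over. Pictures are saved under pics/ and viewed, at most 13 in all, crops included, and the job is handed in when it is done.

```bash
mkdir -p pics; python3 - <<'E'
from station import r
import cv2,numpy as np,pickle
d={}
for n in("scene","top","wrist"):
    s=r.snapshot(n); d[n]=s; cv2.imwrite(f"pics/{n}0.png",s["frame"][:,:,::-1])
    print(n,s["fx"],s["cx"],s["cy"],"C",np.round(-np.array(s["R"]).T@np.array(s["t"]),3),np.round(s["R"],2).tolist())
pickle.dump(d,open("s0.pkl","wb")); print(r.sense()["clock"])
E
```

```text
scene 438.47174722110606 277.7942066591626 212.79676200609177 C [1.3  0.38 0.68] [[-0.35, 0.94, -0.01], [0.54, 0.19, -0.82], [-0.77, -0.29, -0.57]]
top 503.4463003957938 287.6987008980348 212.9832769251065 C [0.314 0.049 1.47 ] [[-0.03, -1.0, -0.02], [-0.99, 0.03, -0.15], [0.15, 0.01, -0.99]]
wrist 326.82467359059405 281.5777179689954 212.94807188219977 C [ 0.305 -0.522  0.384] [[0.39, -0.92, -0.0], [-0.88, -0.37, 0.28], [-0.26, -0.11, -0.96]]
0.15
```

View pics/top0.png

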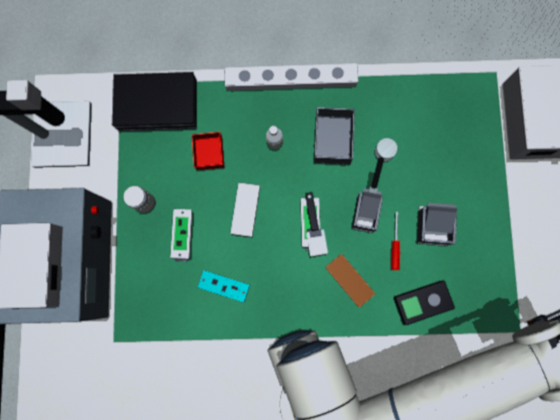

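View pics/scene0.png

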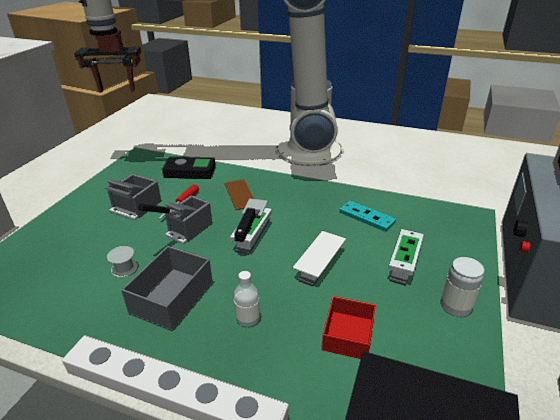

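Top view: wide empty holder at (438,224) and small holder with spatula at (368,210). The scraper on carrier_low is at (314,225), the white sheet at (246,210) and the white/green carrier_top at (181,234). Look-alikes: turquoise carrier at (224,286), brown sheet at (350,280). The scene view agrees. Next I take wrist close-ups.

```bash
cat > h.py <<'E'
import numpy as np,cv2,pickle
def ray(s,uv,z):
    R=np.array(s["R"]);C=-R.T@np.array(s["t"])
    d=R.T@np.array([(uv[0]-s["cx"])/s["fx"],(uv[1]-s["cy"])/s["fy"],1.])
    return C+d*(z-C[2])/d[2]
def proj(s,X):
    c=np.array(s["R"])@np.array(X)+np.array(s["t"]); return np.array([s["fx"]*c[0]/c[2]+s["cx"],s["fy"]*c[1]/c[2]+s["cy"]])
E
python3 - <<'E'
from station import r
from h import *
d=pickle.load(open("s0.pkl","rb"));t=d["top"]
for n,uv,z in [("wide",(438,224),.06),("scr",(314,225),.05),("sheet",(246,210),.035),("ctop",(181,234),.044),("can",(138,198),.05)]: print(n,ray(t,uv,z).round(3))
o=r.sense()["orientation"];print(o)
out={}
for i,p in enumerate([[.36,-.28,.42],[.36,.08,.42]]):
    r.reach(p,[o[0],o[1],o[2]-23.]); r.wait(.2)
    s=r.snapshot("wrist");out[i]=s;cv2.imwrite(f"pics/w{i}.png",s["frame"][:,:,::-1])
    print(r.sense()["clock"],np.round(-np.array(s["R"]).T@np.array(s["t"]),3),np.round(s["R"],2).tolist())
pickle.dump(out,open("w.pkl","wb"))
E
```

```text
wide [ 0.489 -0.352  0.06 ]
scr [ 0.498 -0.005  0.05 ]
sheet [0.549 0.19  0.035]
ctop [0.483 0.376 0.044]
can [0.59 0.5  0.05]
[-1.79916149e+02 -3.70312001e-03  2.29632832e+01]
1.55 [ 0.437 -0.28   0.4  ] [[-0.0, -1.0, -0.0], [-0.96, 0.0, 0.28], [-0.28, 0.0, -0.96]]
3.15 [0.437 0.08  0.4  ] [[-0.0, -1.0, -0.0], [-0.96, 0.0, 0.28], [-0.28, 0.0, -0.96]]
```

View pics/w0.png

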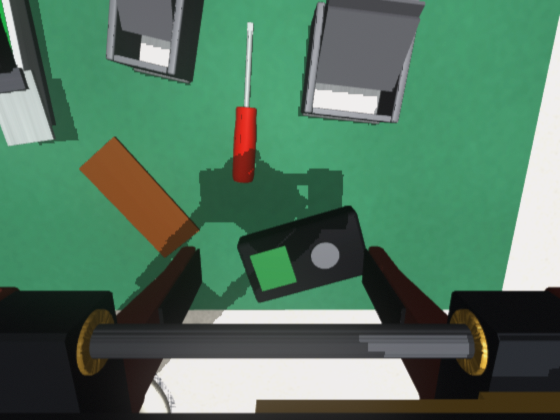

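View pics/w1.png

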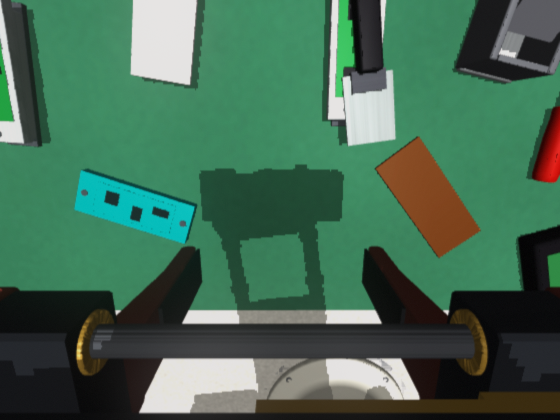

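w0/w1 show the objects cut off at the top edge: wide holder at (365,60), blade at (370,105). I'll move the camera 0.14 m further out.

```bash
python3 - <<'E'
from station import r
from h import *
out={}
for i,p in enumerate([[.50,.27,.42],[.50,-.02,.42],[.50,-.30,.42]]):
    r.reach(p,[180,0,0]); r.wait(.2)
    s=r.snapshot("wrist");out[i]=s
    print(r.sense()["clock"])
pickle.dump(out,open("w.pkl","wb"))
a=np.hstack([out[i]["frame"][:265,:] for i in (0,1)])
cv2.imwrite("pics/w01.png",cv2.cvtColor(np.vstack([out[i]["frame"][:270,:] for i in (0,1)]),cv2.COLOR_RGB2BGR))
cv2.imwrite("pics/w2.png",cv2.resize(out[2]["frame"][:290,200:500,::-1],None,fx=2,fy=2,interpolation=cv2.INTER_CUBIC))
E
```

```text
4.3333
5.7
7.0333
```

View pics/w01.png

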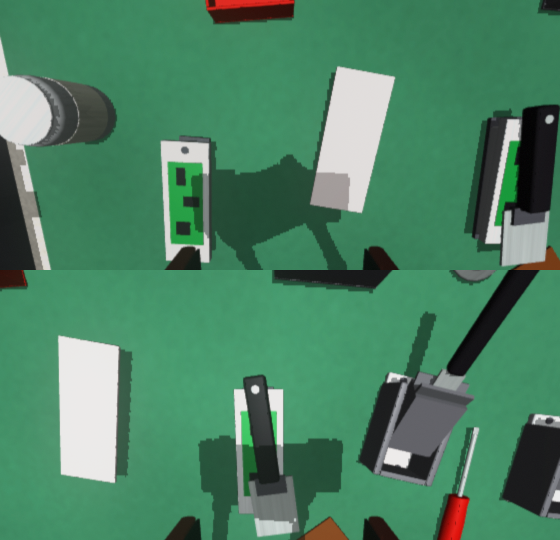

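View pics/w2.png

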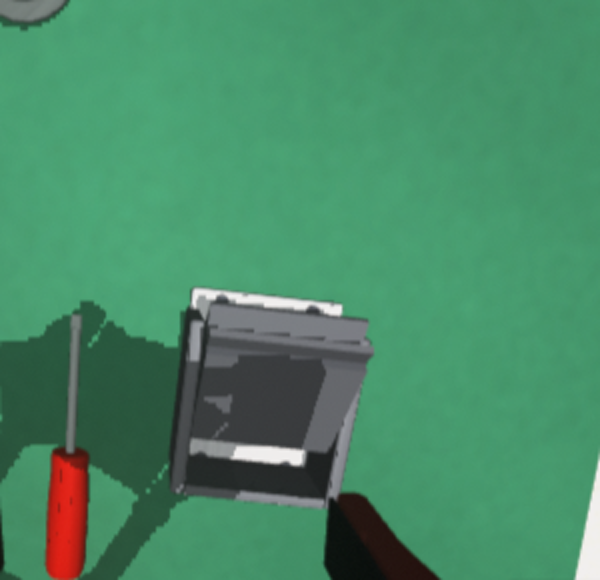

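w01 shows carrier_top (white/green) at (186,200), the sheet at (352,140), and the scraper handle from (255,380) to (272,480) on carrier_low. w2 is an enlarged crop confirming the empty wide holder. Its foot's far edge runs (192,289)-(342,305), its mouth lips lie around (210,305)-(370,350), and its rear edge runs (172,490)-(335,508). Now the measurements.

```bash
cat >> h.py <<'E'
def rect(s,mask,z):
    "largest blob -> world minAreaRect: centre, (long,short), yaw of long side in deg (-90..90)"
    mask=cv2.morphologyEx(mask.astype(np.uint8),cv2.MORPH_OPEN,np.ones((3,3)))
    c=max(cv2.findContours(mask,cv2.RETR_EXTERNAL,cv2.CHAIN_APPROX_NONE)[0],key=cv2.contourArea)[:,0]
    P=np.array([ray(s,p,z)[:2] for p in c],np.float32)
    b=cv2.boxPoints(cv2.minAreaRect(P*1000))/1000; e=[b[1]-b[0],b[2]-b[1]]
    e.sort(key=lambda v:-np.hypot(*v)); a=np.degrees(np.arctan2(e[0][1],e[0][0])); a=(a+90)%180-90
    return b.mean(0).round(4),[round(float(np.hypot(*v)),4) for v in e],round(float(a),2)
def box(shape,u0,u1,v0,v1):
    m=np.zeros(shape[:2],bool);m[v0:v1,u0:u1]=1;return m
E
python3 - <<'E'
from h import *
w=pickle.load(open("w.pkl","rb"))
f=[w[i]["frame"].astype(int) for i in range(3)]
mx=[x.max(2) for x in f];mn=[x.min(2) for x in f]
print("sheet w1",rect(w[1],(mn[1]>150)&box(f[1].shape,40,150,50,230),.035))
print("sheet w0",rect(w[0],(mn[0]>110)&box(f[0].shape,300,420,40,230),.035))
print("handle",rect(w[1],(mx[1]<70)&box(f[1].shape,225,300,95,215),.068))
m=(mn[1]>60)&box(f[1].shape,225,300,95,270)
for v in range(212,266,6): print(v,np.where((mn[1][v]>90)&(np.arange(560)>225)&(np.arange(560)<305))[0][[0,-1]],end=" ")
print("ctop",rect(w[0],((mn[0]>130)|(f[0][:,:,1]>f[0][:,:,0]+100))&box(f[0].shape,150,214,130,270),.044))
c=lambda u,v:(200+u/2,v/2)
for n,p,z in [("footL",(192,289),.008),("footR",(342,305),.008),("up L",(210,305),.095),("up R",(367,320),.095),("lo L",(208,330),.085),("lo R",(370,352),.085),("bkL",(172,490),.008),("bkR",(335,508),.008)]:
    print(n,*[(zz,ray(w[2],c(*p),zz)[:2].round(4)) for zz in (z,z-.008)])
t=pickle.load(open("s0.pkl","rb"))
a=cv2.resize(t["top"]["frame"][190:260,405:475,::-1],None,fx=6,fy=6,interpolation=cv2.INTER_CUBIC)
b=cv2.resize(t["scene"]["frame"][165:235,95:165,::-1],None,fx=6,fy=6,interpolation=cv2.INTER_CUBIC)
cv2.imwrite("pics/hold.png",cv2.resize(np.hstack([a,b]),(798,399)))
E
```

```text
sheet w1 (array([0.5497, 0.1939], dtype=float32), [0.1502, 0.0618], -9.58)
sheet w0 (array([0.5497, 0.1944], dtype=float32), [0.1504, 0.0623], -9.63)
handle (array([ 0.5334, -0.0016], dtype=float32), [0.1094, 0.0379], 1.51)
212 [238 292] 218 [238 293] 224 [238 293] 230 [238 294] 236 [238 295] 242 [239 296] 248 [254 297] 254 [255 297] 260 [256 298] ctop (array([0.4835, 0.3783], dtype=float32), [0.14, 0.051], -3.66)
footL (0.008, array([ 0.5474, -0.3151])) (0.0, array([ 0.5468, -0.3154]))
footR (0.008, array([ 0.5383, -0.4042])) (0.0, array([ 0.5375, -0.4064]))
up L (0.095, array([ 0.5468, -0.3196])) (0.087, array([ 0.546 , -0.3202]))
up R (0.095, array([ 0.54  , -0.3928])) (0.087, array([ 0.5391, -0.3952]))
lo L (0.085, array([ 0.5339, -0.3196])) (0.07700000000000001, array([ 0.5328, -0.3202]))
lo R (0.085, array([ 0.5233, -0.3987])) (0.07700000000000001, array([ 0.522 , -0.4013]))
bkL (0.008, array([ 0.4204, -0.304 ])) (0.0, array([ 0.4172, -0.3041]))
bkR (0.008, array([ 0.4081, -0.4099])) (0.0, array([ 0.4046, -0.4122]))
```

View pics/hold.png

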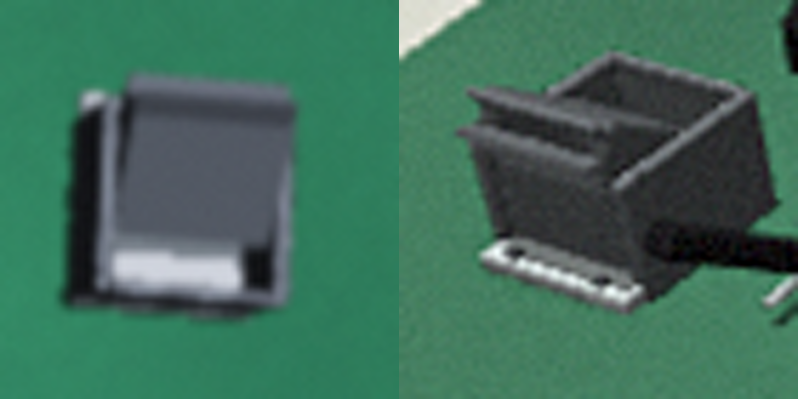

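The holder crop shows the two flared lips of the empty slot: upper about (468,92)-(610,125), lower about (458,130)-(605,165) on the scene side. I'll check the mouth prediction in both views and refine the handle.

```bash
python3 - <<'E'
from h import *
w=pickle.load(open("w.pkl","rb"));t=pickle.load(open("s0.pkl","rb"));s=t["scene"]
def tri(a,ua,b,ub):
    A=[]
    for c,u in((a,ua),(b,ub)):
        K=np.array([[c["fx"],0,c["cx"]],[0,c["fy"],c["cy"]],[0,0,1]]);A.append(K@np.c_[c["R"],c["t"]])
    X=cv2.triangulatePoints(A[0],A[1],np.array(ua,float).reshape(2,1),np.array(ub,float).reshape(2,1));return (X[:3]/X[3]).ravel().round(4)
S=lambda u,v:(95+(u-399)/5.7,165+v/5.7); W=lambda u,v:(200+u/2,v/2)
print("lowR",tri(s,S(458,130),w[2],W(367,322)),"upR",tri(s,S(468,92),w[2],W(371,350)),"lowL",tri(s,S(605,165),w[2],W(210,307)))
print("footL",tri(s,S(643,292),w[2],W(192,289)),"footR",tri(s,S(482,248),w[2],W(342,305)))
yaw=np.radians(-5.8);o=np.array([.4882,-.3541,0]);X=np.array([np.cos(yaw),np.sin(yaw),0]);Y=np.array([-X[1],X[0],0])
for n,p in [("mouth",(45,0,85)),("+y",(45,29,85)),("-y",(45,-29,85))]:
    q=o+(p[0]*X+p[1]*Y)/1000+[0,0,p[2]/1000]
    a=proj(s,q);b=proj(w[2],q);print(n,q.round(4),((a-[95,165])*5.7+[399,0]).round(0),((b-[200,0])*2).round(0))
f=w[1]["frame"].astype(int);mx=f.max(2)
L=[]
for v in range(112,212,7):
    x=np.where(mx[v,225:300]<75)[0]+225; print(v,x[0],x[-1],len(x),mx[v,x[0]-2:x[0]+3],mx[v,x[-1]-1:x[-1]+4])
m=((mx<75)&box(f.shape,225,300,95,230)).astype(np.uint8)
c=max(cv2.findContours(m,0,1)[0],key=cv2.contourArea);print(cv2.boundingRect(c))
cv2.imwrite("pics/scr.png",cv2.resize(w[1]["frame"][95:270,220:310,::-1],None,fx=3.4,fy=3.4,interpolation=cv2.INTER_CUBIC))
E
```

```text
lowR [ 0.5369 -0.3981  0.0777] upR [ 0.5257 -0.397   0.0921] lowL [ 0.5408 -0.3174  0.0771]
footL [ 0.5438 -0.3108  0.0101] footR [ 0.5382 -0.4028  0.0113]
mouth [ 0.533  -0.3586  0.085 ] [531. 127.] [289. 332.]
+y [ 0.5359 -0.3298  0.085 ] [579. 141.] [229. 326.]
-y [ 0.53   -0.3875  0.085 ] [483. 113.] [348. 338.]
112 244 265 21 [153  81  52  52  62] [ 44  43  87 151 160]
119 245 266 11 [187 100  54  57  62] [ 45  41  84 180 193]
126 246 267 22 [229 137  62  54  61] [ 45  50 132 227 234]
133 247 268 22 [230 150  69  53  59] [ 45  52 133 227 234]
140 248 269 22 [222 145  65  52  59] [ 45  51 129 218 228]
147 249 270 22 [200 146  69  50  57] [ 44  44 101 195 207]
154 250 271 22 [199 161  74  48  55] [ 44  45 112 194 206]
161 251 272 22 [191  98  46  45  53] [ 43  44 110 192 202]
168 253 273 21 [189  92  47  49  53] [ 42  44 111 188 197]
175 254 275 22 [185  91  45  46  51] [ 35  66 116 147 155]
182 254 276 23 [102  97  59  37  34] [ 34  73 135 148 151]
189 255 276 22 [101  96  63  37  32] [ 29  33  80 138 149]
196 256 277 22 [100  97  63  36  31] [ 28  36  91 141 147]
203 249 278 30 [100  96  62  45  42] [ 28  37  91 137 143]
210 249 284 36 [98 89 68 54 53] [ 54  57  76 109 116]
(244, 105, 43, 121)
```

View pics/scr.png

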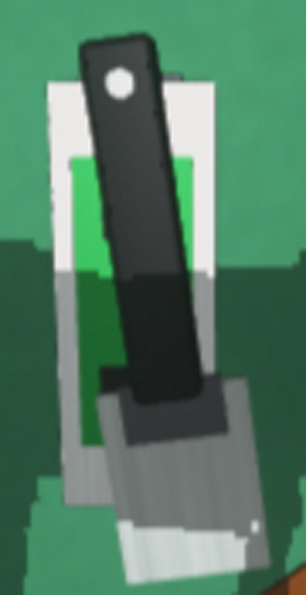

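```bash
cat >> h.py <<'E'
from scipy.spatial.transform import Rotation as Ro
def rot(o): return Ro.from_euler("xyz",o,degrees=True).as_matrix()
def tcp(g,o): return np.array(g)-.163*rot(o)[:,2]
HY=-5.8; HO=np.array([.4882,-.3541,0]); HR=rot([0,0,HY]); SR=rot([0,-35,HY])
OI=[180,-35,HY]; G=np.array([-.022,0,.022])
def ins(back): # grasp TCP with blade edge `back` m short of the slot end
    end=HO+HR@[-.0058,0,.0494]
    return tcp(end+SR@(G-[-.123,0,.002])+back*SR[:,0],OI)
E
python3 - <<'E'
from station import r
from h import *
w=pickle.load(open("w.pkl","rb"))[1]
a=ray(w,(253.6,106),.068);b=ray(w,(268.3,212),.068);tip=ray(w,(278.8,263.9),.048)
m=(a+b)/2;ax=(a-b)[:2];L=np.hypot(*ax);ax/=L;yaw=np.degrees(np.arctan2(ax[1],ax[0]))
d=m[:2]-tip[:2];print(a.round(4),b.round(4),tip.round(4),"L",L,"yaw",yaw,"tip dist",np.hypot(*d),"yaw2",np.degrees(np.arctan2(d[1],d[0])))
o=m[:2];print("origin",o)
for bk in(.1,.0):
    p=ins(bk);print(p.round(3),r.inverse_kinematics(p,OI))
np.save("scr.npy",[*o,yaw])
E
```

```text
[0.5879 0.0089 0.068 ] [ 0.4814 -0.0043  0.068 ] [ 0.4122 -0.0152  0.048 ] L 0.1072953671523098 yaw 7.056810497623317 tip dist 0.12366520453747404 yaw2 8.133265588481986
origin [0.53466192 0.00227756]
[ 0.542 -0.36   0.315] [-41.5284322    0.71210923  87.36419325  21.87290572  64.03221892
  49.52220753]
[ 0.46  -0.351  0.257] [-47.015619    -8.13410859 101.72974135  25.55232528  61.18469169
  41.36372114]
```

Sizes agree (handle 107/110 mm, tip-to-origin 123.7/123 mm). Grasping the scraper now.

```bash
python3 - <<'E'
from station import r
from h import *
x,y,_=np.load("scr.npy");yaw=7.5
o=[180,0,yaw];g=np.array([x,y,.044])+rot([0,0,yaw])@G+[0,0,.0005]
r.reach(tcp(g+[0,0,.1],o),o); r.servo_line(tcp(g,o),speed=.12)
r.grab(30); s=r.sense();print(s["opening"],s["gripper_force"],s["contact_force"],s["clock"])
r.servo_line(tcp(g+[0,0,.02],o),speed=.06); r.servo_line(tcp(g+[0,0,.17],o),speed=.2)
s=r.sense();print(s["opening"],s["contact_force"],s["torque"])
r.reach(ins(.1)+[0,0,.06],OI); r.servo_line(ins(.1),speed=.1); r.wait(.2)
s=r.sense();print(s["opening"],s["contact_force"],s["clock"])
a=r.snapshot("scene");b=r.snapshot("wrist");t=r.snapshot("top");pickle.dump((a,b,t),open("ins.pkl","wb"))
A=cv2.resize(a["frame"][120:260,60:220,::-1],(480,420));B=cv2.resize(t["frame"][140:260,380:500,::-1],(320,320))
B=np.vstack([B,np.zeros((100,320,3),np.uint8)])
for n,c in(("scene",a),("top",t)): print(n,[proj(c,HO+HR@p).round(1) for p in([.045,0,.085],[-.0058,0,.0494])],proj(c,HO+HR@[-.0058,0,.0494]+.1*SR[:,0]).round(1))
cv2.imwrite("pics/ins.png",np.hstack([A,B]))
E
```

```text
0.021650491740863125 29.994963705539703 [ 0.20535744  0.26228386 -0.50232067] 10.2333
0.02145101152896665 [ 0.09401419 -1.40220833 -1.51990983] [-0.01999519 -0.01009466 -0.01512762]
0.021636491962770454 [-0.90341199 -0.65576966 -1.61795233] 14.0083
scene [array([118.1, 187.3]), array([134.1, 189.6])] [107.5 185.8]
top [array([441.6, 207.2]), array([437.5, 226.9])] [444.2 194.7]
```

View pics/ins.png

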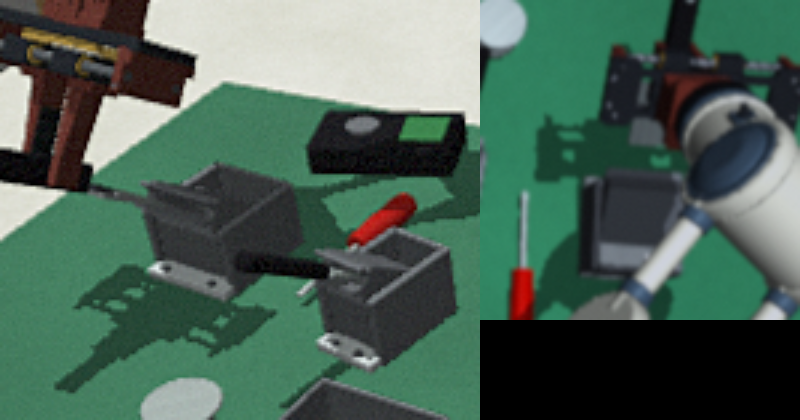

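The blade (scene panel about (120,195)) points into the lips at (150,195), well lined up. I'll insert in force-watched steps.

```bash
python3 - <<'E'
from station import r
from h import *
f0=np.array(r.sense()["contact_force"])
bk=.1
while bk>-.008:
    bk-=.01 if bk>.015 else .003
    r.servo_line(ins(bk),speed=.05); s=r.sense(); df=np.array(s["contact_force"])-f0; loc=SR.T@df
    print(round(bk,3),loc.round(1),round(s["opening"],4))
    if abs(loc[0])>10 or np.linalg.norm(df)>20: break
print(s["clock"])
E
```

```text
0.09 [-0.5 -0.7 -0.8] 0.0217
0.08 [-0.8 -0.6  0.4] 0.0213
0.07 [-0.7 -1.   0.2] 0.0217
0.06 [-1.1 -0.8  0.1] 0.0221
0.05 [ 0.1 -0.5 -0.1] 0.022
0.04 [-1.4 -1.   0.4] 0.0218
0.03 [-1.1 -0.6  0.9] 0.022
0.02 [-0.6 -1.4  0.5] 0.0216
0.01 [-0.5 -1.1 -0.5] 0.0218
0.007 [-1.2 -0.6  0.1] 0.0218
0.004 [-0.9 -1.6 -0.6] 0.0218
0.001 [ 0.4 -1.  -0.1] 0.0219
-0.002 [ 6.9 -0.1 -1.6] 0.0219
-0.005 [12.4 -0.6 -1.8] 0.0218
18.5583
```

It met the closed end within 2 mm of prediction with no side load. Release, retreat and check, re-measuring carrier_low and carrier_top.

```bash
python3 - <<'E'
from station import r
from h import *
r.servo_line(ins(0),speed=.05); r.let_go(); r.wait(.1)
p=ins(0)-.09*rot(OI)[:,2]; r.servo_line(p,speed=.12)
c=r.snapshot("scene")
out=[]
for q in([.55,-.01,.42],[.55,.33,.42]):
    r.reach(q,[180,0,0]);r.wait(.2);out.append(r.snapshot("wrist"))
c=r.snapshot("scene")
pickle.dump((c,out),open("v.pkl","wb"))
A=cv2.resize(c["frame"][140:260,70:230,::-1],(480,360),interpolation=cv2.INTER_CUBIC)
cv2.imwrite("pics/v.png",np.hstack([A,cv2.resize(out[0]["frame"][:,200:420,::-1],(189,360)) ]))
for n,s,b in(("low",out[0],(225,300,60,300)),("top",out[1],(190,300,60,300))):
    f=s["frame"].astype(int); m=((f.min(2)>75)|(f[:,:,1]>f[:,:,0]+80))&box(f.shape,*b)
    g=cv2.morphologyEx(m.astype(np.uint8),cv2.MORPH_CLOSE,np.ones((5,5)))
    print(n,rect(s,g,.044))
H=HO+HR@[.045,0,.085]
print("heel expected",proj(c,HO+HR@[-.0058,0,.0494]+.068*SR[:,0]),"end",proj(c,HO+HR@[-.0058,0,.0494]+SR@[.178,0,.02]),r.sense()["clock"])
E
```

```text
low (array([0.5581, 0.0092], dtype=float32), [0.2473, 0.078], 0.74)
top (array([0.4832, 0.3775], dtype=float32), [0.141, 0.0524], -3.22)
heel expected [116.45384326 187.0969488 ] end [ 85.25600981 174.1924669 ] 24.1333
```

View pics/v.png

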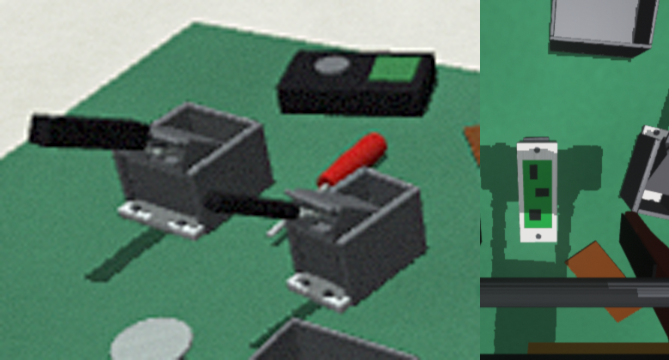

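The scene view shows the scraper seated in the wide holder with the handle up against the lips. The bare carrier_low appears in the right panel at (518-558,142-242), partly shadowed, so I'll refine its mask.

```bash
python3 - <<'E'
from h import *
c,out=pickle.load(open("v.pkl","rb"));s=out[0];f=s["frame"].astype(int)
print(f[150:176:2,267].tolist()); print(f[225,236:300:3].tolist())
sat=f.max(2)-f.min(2)
for th in(100,120,135):
    m=((f.min(2)>th)&(sat<30))&box(f.shape,230,305,150,300)
    g=cv2.morphologyEx(m.astype(np.uint8),cv2.MORPH_CLOSE,np.ones((5,5)));print(th,rect(s,g,.044))
E
```

```text
[[70, 149, 107], [70, 149, 107], [70, 149, 108], [68, 148, 106], [67, 144, 103], [67, 81, 78], [96, 101, 106], [57, 63, 63], [129, 133, 132], [229, 228, 227], [229, 227, 226], [117, 121, 125], [54, 61, 62]]
[[39, 81, 57], [40, 81, 58], [40, 80, 58], [134, 140, 139], [143, 148, 148], [41, 101, 55], [28, 96, 44], [27, 95, 43], [28, 96, 44], [27, 92, 43], [26, 33, 29], [26, 32, 29], [26, 32, 28], [26, 32, 29], [26, 33, 29], [27, 92, 43], [122, 133, 127], [137, 141, 142], [53, 86, 68], [38, 78, 56], [39, 78, 57], [37, 77, 55]]
100 (array([0.5084, 0.0066], dtype=float32), [0.1443, 0.0513], 0.25)
120 (array([0.5063, 0.0066], dtype=float32), [0.14, 0.0513], 0.25)
135 (array([0.5058, 0.0066], dtype=float32), [0.1391, 0.0513], 0.25)
```

```bash
python3 - <<'E'
from station import r
from h import *
from math import radians
C=np.array([.506,.0066]);CY=.25
def pick(xy,yaw,gz,sq):
    o=[180,0,yaw];g=np.array([*xy,gz]); r.let_go()
    r.reach(tcp(g+[0,0,.09],o),o); r.servo_line(tcp(g,o),speed=.1); r.grab(sq)
    s=r.sense();print("grab",s["opening"],s["gripper_force"],s["contact_force"].__str__())
    r.servo_line(tcp(g+[0,0,.03],o),speed=.06);r.servo_line(tcp(g+[0,0,.1],o),speed=.15)
def place(gz):
    o=[180,0,CY];g=np.array([*C,gz])
    r.reach(tcp(g+[0,0,.09],o),o); print("carry",r.sense()["opening"])
    r.servo_line(tcp(g+[0,0,.012],o),speed=.12); f0=np.array(r.sense()["contact_force"])[2]
    for dz in(.006,.003,.002,.001,0,-.001):
        r.servo_line(tcp(g+[0,0,dz],o),speed=.03); f=np.array(r.sense()["contact_force"])[2]-f0; print(dz,round(f,2))
        if f>4: break
    r.let_go(); r.wait(.2); r.servo_line(tcp(g+[0,0,.1],o),speed=.12)
open("pp.py","w").write("")
pick([.5497,.1942],-9.6,.0335,15); place(.0335+.014)
r.wait(.1);r.reach([.55,-.01,.42],[180,0,0]);r.wait(.2);s=r.snapshot("wrist");f=s["frame"].astype(int)
for th in(100,120): print(rect(s,(f.min(2)>th)&(f.max(2)-f.min(2)<30)&box(f.shape,225,310,140,310),.049))
cv2.imwrite("pics/sh.png",s["frame"][:,:,::-1]);print(r.sense()["clock"])
E
```

```text
grab 0.06173131522017761 15.000154227018356 [-0.07551762 -0.85980707  1.4850762 ]
carry 0.061853976927956654
0.006 0.31
0.003 0.64
0.002 0.24
0.001 0.12
0 1.77
-0.001 8.12
(array([0.5065, 0.0071], dtype=float32), [0.1497, 0.0618], 0.16)
(array([0.5065, 0.0071], dtype=float32), [0.1496, 0.0616], 0.08)
33.8667
```

View pics/sh.png

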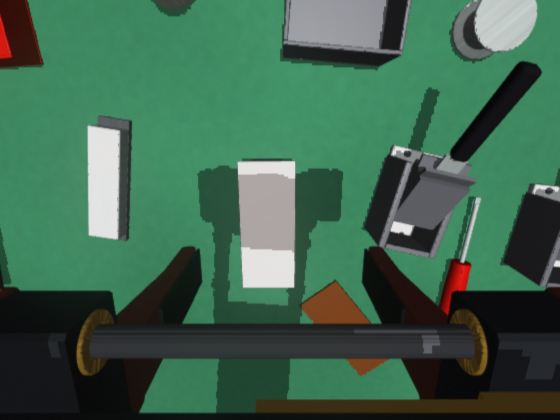

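The sheet lies at (267,225), i.e. (0.5065, 0.0071) with yaw 0.1°, squarely over carrier_low. Now carrier_top, the white/green one.

```bash
python3 - <<'E'
from station import r
from h import *
C=np.array([.506,.0068]);CY=.25
o=[180,0,-3.4];g=np.array([.4833,.3778,.051])
r.reach(tcp(g+[0,0,.09],o),o); r.servo_line(tcp(g,o),speed=.1); r.grab(40)
s=r.sense();print("grab",s["opening"],s["gripper_force"])
r.servo_line(tcp(g+[0,0,.02],o),speed=.05);r.servo_line(tcp(g+[0,0,.12],o),speed=.15)
o=[180,0,CY];g=np.array([*C,.070])
r.reach(tcp(g+[0,0,.09],o),o); print("carry",r.sense()["opening"])
r.servo_line(tcp(g+[0,0,.012],o),speed=.1); f0=np.array(r.sense()["contact_force"])[2]
for dz in(.006,.003,.002,.001,0,-.001):
    r.servo_line(tcp(g+[0,0,dz],o),speed=.03); f=np.array(r.sense()["contact_force"])[2]-f0; print(dz,round(f,2))
    if f>4: break
r.let_go(); r.wait(.2); r.servo_line(tcp(g+[0,0,.1],o),speed=.12)
r.reach([.55,-.01,.42],[180,0,0]);r.wait(.3);s=r.snapshot("wrist");f=s["frame"].astype(int);c=r.snapshot("scene")
for th in(100,120): print(rect(s,(f.min(2)>th)&(f.max(2)-f.min(2)<30)&box(f.shape,225,310,140,310),.063))
cv2.imwrite("pics/fin.png",np.hstack([cv2.resize(c["frame"][140:300,70:310,::-1],(500,333),interpolation=cv2.INTER_CUBIC),cv2.resize(s["frame"][120:320,180:360,::-1],(300,333))]));print(r.sense()["clock"])
E
```

```text
grab 0.05177598370622743 39.99990999698639
carry 0.05183341338046397
0.006 -1.17
0.003 -0.75
0.002 -0.7
0.001 -1.01
0 -0.14
-0.001 7.68
(array([0.5102, 0.0065], dtype=float32), [0.1464, 0.0594], 0.14)
(array([0.5102, 0.0064], dtype=float32), [0.1463, 0.0591], 0.16)
45.1833
```

View pics/fin.png

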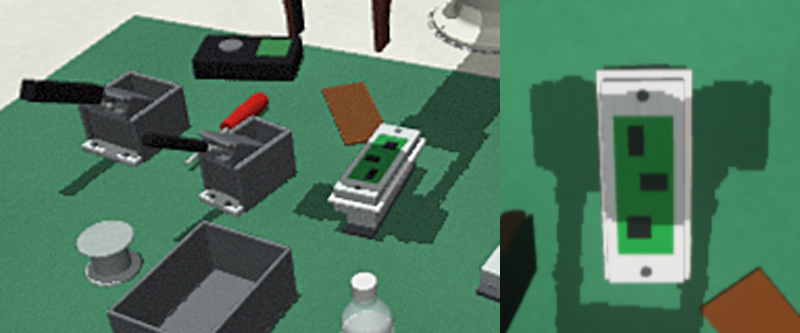

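The final view shows the stack square, and the scraper is still home. The rectangle mask merged with the sheet's rim, so I check carrier_top's centre from its two screw holes, (643,95) and (646,271), before handing in.

```bash
python3 - <<'E'
from station import r
from h import *
s=r.snapshot("wrist");k=lambda u,v:(180+(u-500)/1.6667,120+v/1.665)
a=ray(s,k(643,95),.063);b=ray(s,k(646,271),.063);m=(a+b)/2;d=a-b;print(m.round(4),np.degrees(np.arctan2(d[1],d[0])))
if abs(m[0]-.506)<.006 and abs(m[1]-.0067)<.005: print(r.hand_in())
E
```

```text
[0.5062 0.0069 0.063 ] 0.2012301615809129
the job is handed in; nothing more can be done
None
```

The job is handed in at about 45 s (no verdict was returned): the scraper is home in the wide holder, and the white sheet and carrier_top measured within about 1 mm of carrier_low's measured centre, square to within 0.2°.

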